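Check the light gauge with its reference glass

TASK

With the flat-bladed knife, and never with the gripper's fingers, lever up the hinged cover of the small grey case from its notched front side until it is thrown all the way back, then lay the knife down on the bench and let go of it. Then lift the reference glass out of its nest, gripping it by its two frosted faces only (neither the fingers nor the blade may touch the clear glass), and bring it into the gauge's light path. Finish while still holding it there, still and upright, touching nothing else: midway between the lamp and the sensor, one clear face squarely towards each, with the beam through the lower half of the glass; leave the other things on the bench where they are.

Things in the scene. Friction and masses are not known exactly. Their poses are not given: they have to be found in the camera images.
- case: small grey plastic case fixed to the bench, 100 mm deep (x) by 130 mm wide (y), 76 mm high when shut. Origin: centre of its underside; x points from the notched front, nearer the robot, to the hinged back; z up. Lower half: a tray 34 mm high, walls 4 mm, inner floor 14 mm above the bench
- case_notch (a point): middle of the bottom of the notch in the tray's front wall, on its outer face (case x = -50 mm), 22 mm above the bench. The notch is 44 mm wide (y -22 to 22 mm) and open up to the cover's lower edge at 34 mm: a blade goes in here under the cover. Behind the 4 mm wall there is free room up to the nest, 23 mm from the wall's outer face
- case_nest (a point): centre of the floor of the nest, 14 mm above the bench, at case x = -10 mm: a black rectangular socket 23 x 29 mm inside, walls 5 mm, rim 30 mm above the bench, in which the glass stands. Axes as the case's
- cover (a joint): opening angle of the case's cover, rad: 0 shut, 1.75 all the way back at its stop. The cover is a grey shell 100 x 130 mm, 42 mm deep, walls and roof 4 mm, 120 g, no latch, hinged along the case's back top edge. It falls shut if let go below about 0.9 rad; beyond about 1.3 rad it falls open by itself to the stop, damped. Open, it stands behind the hinge, clear of the tray
- case_hinge (a point): middle of the cover's hinge line: case x = +50 mm, 34 mm above the bench; the hinge runs along the case's y (axes as the case's)
- cover_edge (a point): middle of the cover's front lower edge, which the blade lifts: 100 mm from the hinge; 34.5 mm above the bench when shut. Moves with the cover
- glass: reference glass, an upright cell 50 mm tall, 20 mm along x, 26 mm along y, 60 g. Origin: centre of its underside. Its y faces (26 mm apart, 18 mm wide) are frosted white: grip these; its x faces are clear. Starts standing in the nest under the cover, axes parallel to the case's, about 1.5 mm of play all round, its upper 34 mm above the nest's rim; lifts straight out
- glass_core: the clear glass of the same cell, between the frosted cheeks, 20 x 20 x 50 mm; same origin and axes as the glass. Not to be touched by fingers or blade
- knife: flat-bladed knife like a putty knife, lying on the bench, 170 mm long, 90 g. Origin: on its underside below the place to grip, near its centre of mass; x points to the blade, z up. Wooden handle x -75 to 35 mm, 18 mm wide (y), 22 mm high (z); steel blade x 35 to 95 mm, 20 mm wide (y), 2.5 mm thick, level, its middle plane 11 mm above the underside
- knife_tip (a point): middle of the end of the knife's blade: knife x = 95 mm, 11 mm above the underside
- gauge: light gauge fixed to the bench: green base plate 80 mm (x) by 200 mm (y), 12 mm thick, with two grey heads 44 x 45 mm, tops 82 mm above the bench, facing one another across a 100 mm gap along its y; lamp (round dark cap outside) on the -y side, sensor on the +y side. Origin: centre of its underside
- gauge_beam (a point): midpoint of the light path, halfway between the two heads' round lenses, 60 mm above the bench; the straight beam (6 mm thick) runs along this point's y axis, z up
- soap: white bottle, bystander, 68 mm across, 170 mm tall; origin under its centre
- wheel: grey grinding wheel lying flat, bystander, 100 mm across, 20 mm thick; origin under its centre
- stone: sharpening stone, bystander, 60 x 160 x 25 mm; origin under its centre
- driver: screwdriver lying on the bench, bystander
- spanner: spanner lying on the bench, bystander
- tin: white lidded tin, bystander, 72 mm across, 90 mm tall; origin under its centre
There are look-alikes about, which are no part of the job. Leave any purple or yellow look-alike of the knife alone.

How it is judged:
On the way, in this order (a step that is already met when the one before it is completed fails the run):
1. the gripped knife lifts the cover (value of joint cover above 0.2 rad and contact force between knife and cover above 0.05 N and contact force between the fingers and knife above 1 N), for 0.1 s.
2. the cover is thrown back (value of joint cover above 1.4 rad), for 0.2 s.
3. the knife lies on the bench, let go (height (world z) of knife below 0.02 m and linear speed of knife below 0.03 m/s and contact force between the fingers and knife below 0.1 N), for 0.2 s.
4. the fingers have lifted the glass clear of its nest (z of glass in the frame of case above 0.035 m and contact force between the fingers and glass above 0.5 N), for 0.1 s.
At the end, for the whole second after the job is handed in: Glass held by the fingers, still, free of gauge, case and knife, upright and square to the beam within 0.15 rad; beam within 7 mm of its mid-plane and 3-27 mm above its underside; within 20 mm of midway between the heads. Cover beyond 1.4 rad; knife at rest on the bench, released (all of step 3 and contact force between the fingers and glass above 0.5 N and contact force between glass and gauge below 0.1 N and contact force between glass and knife below 0.1 N and contact force between glass and case below 0.1 N and z of gauge_beam in the frame of glass between 0.003 and 0.027 m and y of gauge_beam in the frame of glass between -0.007 and 0.007 m and y of glass in the frame of gauge_beam between -0.02 and 0.02 m and angle between the x axis of glass and the y axis of gauge_beam, either way round below 0.15 rad and angle between glass's own z axis and vertical below 0.15 rad and linear speed of glass below 0.02 m/s and value of joint cover above 1.4 rad); the arm keeps its last pose, push and grip.
It fails at once if the fingers touch the clear glass (contact force between the fingers and glass_core above 0.3 N).
It fails at once if the blade touches the glass (contact force between knife and glass above 0.3 N).
It fails at once if the fingers touch the cover (contact force between the fingers and cover above 0.5 N).
It fails at once if a bystander is disturbed (distance of any of soap, wheel, stone, driver, spanner, tin from where it was at the start of the episode above 0.03 m).
It also fails if it takes over 61 s, if anything falls off the work surface, if the arm or the gripper's body presses on something with over 40 N, if the wrist force passes 120 N, or if a joint passes its speed limit or range.

ROBOT

A 6-joint arm with a two-finger parallel gripper is mounted at the origin on the work surface. World frame = base frame: x ahead of the robot, y to its left, z up, the work surface at z = 0. Lengths are in m, angles in rad, forces in N, time in s.
With the tool pointing down it reaches from about 0.375 to 0.975 m from the base axis. Payload 3.8 kg.
Tool frame: the origin (TCP) lies on the centre line of the jaws, within the pads' length; the fingertips stand 17 mm ahead of it and the grasp point (between the pads) lies 2 mm behind it (r.finger_overhang is the distance from the TCP to the fingertips, in m); z points along the fingers, y is the line along which they close (so a half turn about z gives the same grasp; the last joint's range is limited). The gripper opens to 85 mm and grips with 20 to 120 N. Pads are 22 mm wide; open, the fingers measure 114 mm over their backs; the gripper's body (76 mm by 85 mm) begins 54 mm behind the grasp point. The pads swing forward as they close: fully open they stand 13 mm farther back than shut.
Start: joints at [-0.037, 0.264, 1.604, -0, 1.274, -0.037], TCP at [0.675, -0, 0.221] pointing down, gripper open.
Joint ranges: [-2.63, 2.63], [-0.94, 2.18], [0.31, 2.57], [-1.31, 4.45], [0, 2.66], [-2.55, 2.55]. Speed limits (rad/s): [2.57, 2.57, 3.14, 3.14, 3.14, 3.14].

INTERFACE

Orientations are given as a unit quaternion [w, x, y, z].
In Python, from plant import monitor, imaging, r gives the robot as it stands.
- The arm moves only by the tool move_arm, never from a script. Its argument "series" is a list of rows, each an object with "translation": the shift along the tool's x, y, z in mm, a list of three; "rot": the turn, a rotation vector about the tool's x, y, z in rad, a list of three; "gripper": the closure, from 0 (fully open) to 1 (shut). A call has 1 to 10 rows; each row is the pose to reach, as a shift and turn from the pose commanded when the call began, along the tool's axes at that moment; what a row does not reach only later rows make up. A row lasts 1/12 s, in which the tool goes at most 41.7 mm and 7.16 degrees, less where a joint would pass 70% of its speed; a pose out of reach is approached as far as the arm can. A call with a gripper value outside its range is refused whole. The fingers move at their own pace and stop on an object; the grip force is fixed at half the most. Time passes only in rows, so rows that repeat a pose let the fingers close. It gives the time, the measured TCP pose, the force, the opening and the grip force at its end, in the units of the state.
- monitor.get_state(): the state, without advancing time (a new reading comes with each control period).
- imaging.read_camera(name): name is "scene" or "side" or "wrist"; returns a dict with "img" (384x512x3 uint8, red, green, blue), "fx", "fy", "cx", "cy" (pixels), "rvec" (rotation vector, rad) and "tvec" (3), from world to camera coordinates, as OpenCV has them; the wrist camera has in their place "T_tool_cam" (4x4, takes a point from camera to tool coordinates, whose origin is the TCP and whose axes are the flange's). Camera axes: x right, y down, z forward; pixel columns grow to the right and rows downward; lengths in m; the calibration is good to about 2 mm. A picture is of the moment at which its call begins: read the wrist's pose just before it. There is no depth.
- r.finish_job(): hands the job in; it is judged then, once.
The state is a dict: "clock": time; "joint_pos": joint angles; "joint_velocities": joint speeds; "effort": joint torques, N m; "ee_pos": TCP position; "tcp_rot": TCP orientation; "contact_force": force on the tool from outside, world axes, zero at the start; "torque": the same for the moment, N m; "width": finger opening in m; "gripper_force": force on a finger pad.
Only numpy, scipy, OpenCV 4.12 (cv2) and the standard library are available. Lean on these libraries where they do the work, as an engineer would, in place of code of your own. Each camera call takes 0.05 s, during which the arm holds its last target. There are 200 camera calls.

## Working session

There is one attempt and no reset: what is moved stays moved. The work goes in short steps, Python scripts to look and compute and a tool call to move; the robot and the scene stay as the last step left them, time stands still between calls to the robot, and variables do not carry over. Pictures are saved under pics/ and viewed, at most 10 in all, crops included, and the job is handed in when it is done.

Besides the shell and the picture viewer there is one more tool, called after ">>>" as name(argument=value, ...) on one line, values as JSON. move_arm: Moves the arm, as the interface text tells. Its arguments: {"type":"object","properties":{"series":{"type":"array"}},"required":["series"]}

```bash
mkdir -p pics; ls
cat > h.py <<'E'
import numpy as np, cv2
from scipy.spatial.transform import Rotation as R
from plant import monitor, imaging, r
def tool():
    s=monitor.get_state(); q=s["tcp_rot"]
    return np.array(s["ee_pos"]), R.from_quat([q[1],q[2],q[3],q[0]]).as_matrix()
def cam(name):
    p,M=tool(); d=imaging.read_camera(name)
    K=np.array([[d["fx"],0,d["cx"]],[0,d["fy"],d["cy"]],[0,0,1.]])
    if name=="wrist":
        T=np.array(d["T_tool_cam"]); C=M@T[:3,3]+p; A=M@T[:3,:3]
    else:
        Rw=cv2.Rodrigues(np.array(d["rvec"],float))[0]; A=Rw.T; C=-A@np.array(d["tvec"],float).ravel()
    return dict(img=np.array(d["img"]),K=K,C=C,A=A)
def px2w(c,u,v,z):
    ray=c["A"]@np.linalg.inv(c["K"])@[u,v,1.]
    return c["C"]+ray*(z-c["C"][2])/ray[2]
def w2px(c,P):
    q=c["K"]@(c["A"].T@(np.asarray(P,float)-c["C"])); return q[:2]/q[2]
def save(c,name,s=1.5,box=None):
    im=c["img"][:,:,::-1]
    if box: im=im[box[1]:box[3],box[0]:box[2]]
    cv2.imwrite("pics/"+name,cv2.resize(im,None,fx=s,fy=s,interpolation=cv2.INTER_CUBIC))
    np.savez("pics/"+name+".npz",**c)
def load(name): return dict(np.load("pics/"+name+".npz"))
E
python3 - <<'E'
from h import *
for n in ["scene","side"]:
    c=cam(n); save(c,n+"0.png"); print(n,c["C"],c["A"][:,2],c["K"][0,0])
c=cam("wrist"); save(c,"wrist0.png"); print(tool(),c["C"],c["A"],c["K"][0,0],monitor.get_state())
E
```

```text
pics
scene [0.7820414  0.52809869 1.03824673] [-0.24909571 -0.46418418 -0.84999081] 402.42729321464304
side [ 0.10048104 -0.76326639  0.70200643] [ 0.37327572  0.73356802 -0.56792887] 356.1488896796305
(array([6.74420669e-01, 2.02320785e-05, 2.19748827e-01]), array([[ 3.69737286e-05,  9.99998477e-01, -1.74489433e-03],
       [ 9.99999996e-01, -3.68287670e-05,  8.31096365e-05],
       [ 8.30452476e-05, -1.74489739e-03, -9.99998474e-01]])) [0.67602585 0.06815044 0.37216859] [[ 9.99995696e-01 -1.89051061e-04 -2.92773911e-03]
 [-9.68137408e-04 -9.63286339e-01 -2.68474378e-01]
 [-2.76949572e-03  2.68476057e-01 -9.63282376e-01]] 310.7502579857615 {'clock': 0.15, 'joint_pos': array([-3.69088910e-02,  2.64586849e-01,  1.60505044e+00,  1.95207206e-05,
        1.27370214e+00, -3.68777205e-02]), 'joint_velocities': array([ 0.00077677, -0.00204429, -0.00491742, -0.0012797 , -0.00061672,
        0.00043133]), 'effort': array([-4.44535381e-04, -5.15905774e+01, -3.67958951e+01, -2.06692371e-04,
        8.09489022e-03,  2.50629785e-05]), 'ee_pos': array([6.74420669e-01, 2.02320785e-05, 2.19748827e-01]), 'tcp_rot': array([-6.46286405e-04,  7.07119558e-01,  7.07093465e-01, -5.87541760e-04]), 'contact_force': array([ 0.48397662, -0.12334878,  1.05298539]), 'torque': array([-0.05711332, -0.02529724,  0.02744843]), 'gripper_force': 0.0, 'width': 0.0852925782247991}
```

View pics/scene0.png

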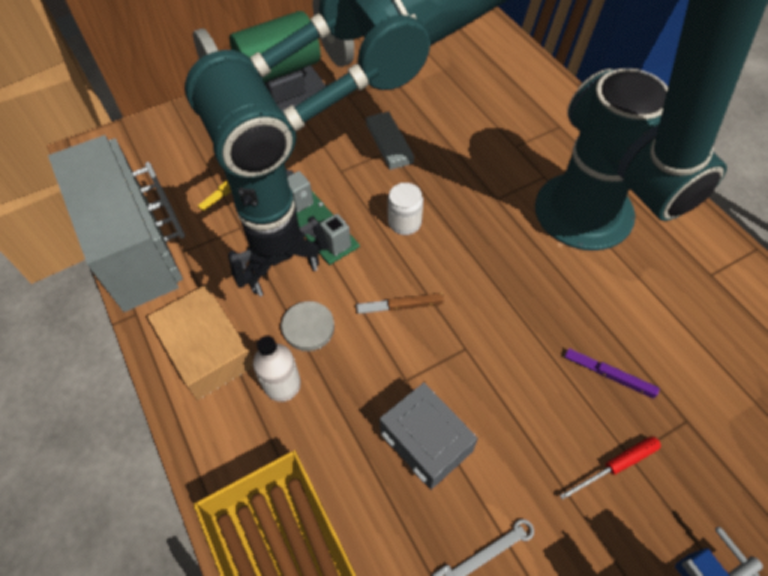

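View pics/side0.png

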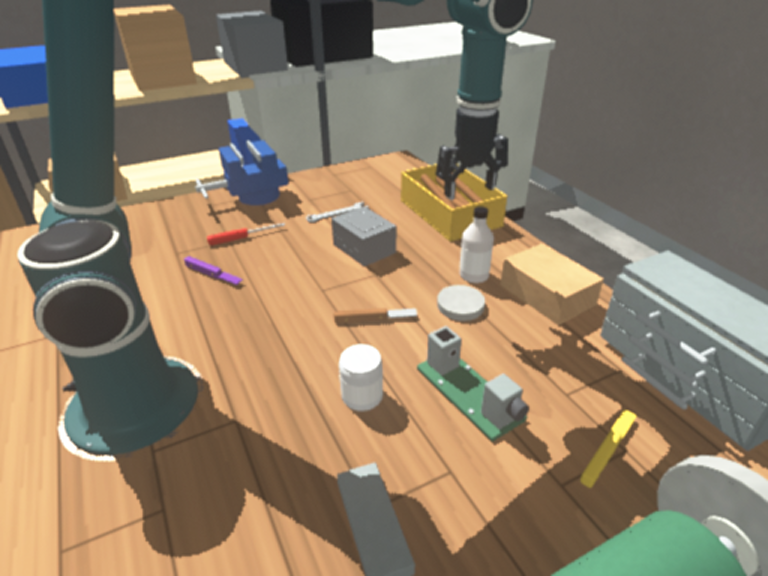

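The scene view shows the knife (tip at 358,308; handle end 442,297), the case (roof corners ~425,387 / 476,436 / 432,486 / 381,430, hinge lugs at lower left) and the gauge partly hidden by the arm. The side view shows the gauge well (base corners 418,368 / 495,437 / 527,412, lamp cap at 517,405).

Run:
```python
from h import *
s=load("scene0.png"); d=load("side0.png")
f=lambda c,u,v,z:np.round(px2w(c,u/1.5,v/1.5,z),3)
print("knife tip/end scene",f(s,358,308,.011),f(s,442,297,.015),"side",f(d,417,315,.011),f(d,335,318,.015))
for p in [(425,387),(476,436),(432,486-14),(381,430)]: print("case top scene",f(s,*p,.076))
for p in [(333,213),(347,207),(395,241),(366,262)]: print("case side",f(d,*p,.076))
for p in [(418,368),(495,437),(527,412)]: print("gauge side base",f(d,*p,.012))
for p in [(428,332),(458,337),(445,345),(485,384),(522,386),(505,398)]: print("heads side",f(d,*p,.082))
for p in [(338,262),(357,243)]: print("gauge scene base",f(s,*p,.012))
print("tin",f(s,405,225,0),"wheel",f(s,308,326,.02),"soap",f(s,282,392,0), "stone",f(s,390,140,.025))
c=s
for n,b in [("case",(240,245,330,335))]:
    save(s,"c.png",6,b)
save(d,"g.png",5,(205,130,360,300))
```

```text
knife tip/end scene [ 0.548 -0.021  0.011] [0.392 0.041 0.015] side [ 0.548 -0.029  0.011] [0.393 0.036 0.015]
case top scene [0.536 0.208 0.076]
case top scene [0.508 0.321 0.076]
case top scene [0.601 0.336 0.076]
case top scene [0.638 0.236 0.076]
case side [0.523 0.348 0.076]
case side [0.567 0.362 0.076]
case side [0.596 0.157 0.076]
case side [0.5   0.109 0.076]
gauge side base [ 0.472 -0.163  0.012]
gauge side base [ 0.503 -0.352  0.012]
gauge side base [ 0.58  -0.336  0.012]
heads side [ 0.495 -0.155  0.082]
heads side [ 0.535 -0.191  0.082]
heads side [ 0.503 -0.198  0.082]
heads side [ 0.51  -0.304  0.082]
heads side [ 0.559 -0.334  0.082]
heads side [ 0.52  -0.342  0.082]
gauge scene base [ 0.532 -0.137  0.012]
gauge scene base [ 0.476 -0.161  0.012]
tin [ 0.359 -0.159  0.   ] wheel [ 0.652 -0.028  0.02 ] soap [0.75  0.061 0.   ] stone [ 0.274 -0.376  0.025]
```

View pics/c.png

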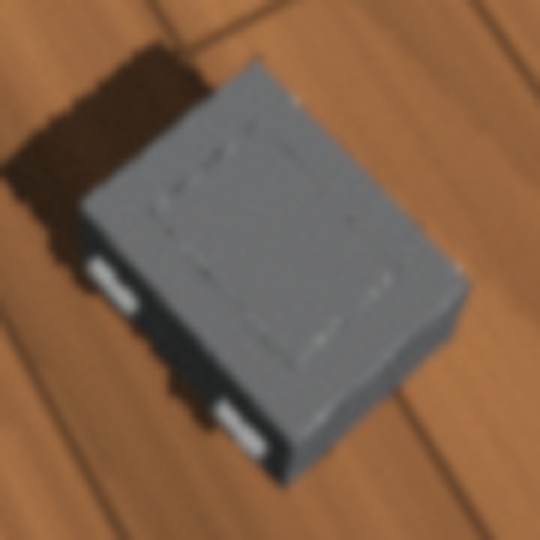

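The crop shows the case roof corners at crop (255,62),(467,288),(290,445),(85,200), with white hinge lugs on the lower-left side, so the front faces upper right (towards the robot).

```bash
cat >> h.py <<'E'
from scipy.optimize import least_squares
def fit(c,pts,px,x0):
    """pose x,y,yaw on the bench of a body with points pts (body frame), seen at px"""
    W=lambda q:np.c_[[R.from_euler('z',q[2]).apply(p)+[q[0],q[1],0] for p in pts]]
    s=least_squares(lambda q:np.concatenate([w2px(c,P)-u for P,u in zip(W(q),px)]),x0)
    return np.round(s.x,4),np.abs(s.fun).max()
def go(pos,yaw,pitch=0.,steps=1):
    """shift mm and rotvec from the present tool pose to TCP pos, tool down with tool x at yaw"""
    p,M=tool(); x=np.array([np.cos(yaw),np.sin(yaw),0]); z=np.array([0,0,-1.])
    T=np.c_[x,np.cross(z,x),z]
    print("shift",np.round(M.T@(np.asarray(pos)-p)*1e3,1),"rot",np.round(R.from_matrix(M.T@T).as_rotvec(),4))
E
python3 - <<'E'
from h import *
s=load("scene0.png")
cr=np.array([(255,62),(467,288),(290,445),(85,200)])/6+[240,245]
print("case",fit(s,[(-.05,-.065,.076),(-.05,.065,.076),(.05,.065,.076),(.05,-.065,.076)],cr,[.57,.27,.2]))
print(r.finger_overhang)
go([.46,.01,.15],-.384+np.pi)
E
```

```text
case (array([0.5693, 0.2725, 0.1801]), np.float64(1.1644737789037833))
0.017
shift [  10.  -214.3   70.1] rot [-1.5000e-03 -1.1000e-03 -1.1868e+00]
```

View pics/g.png

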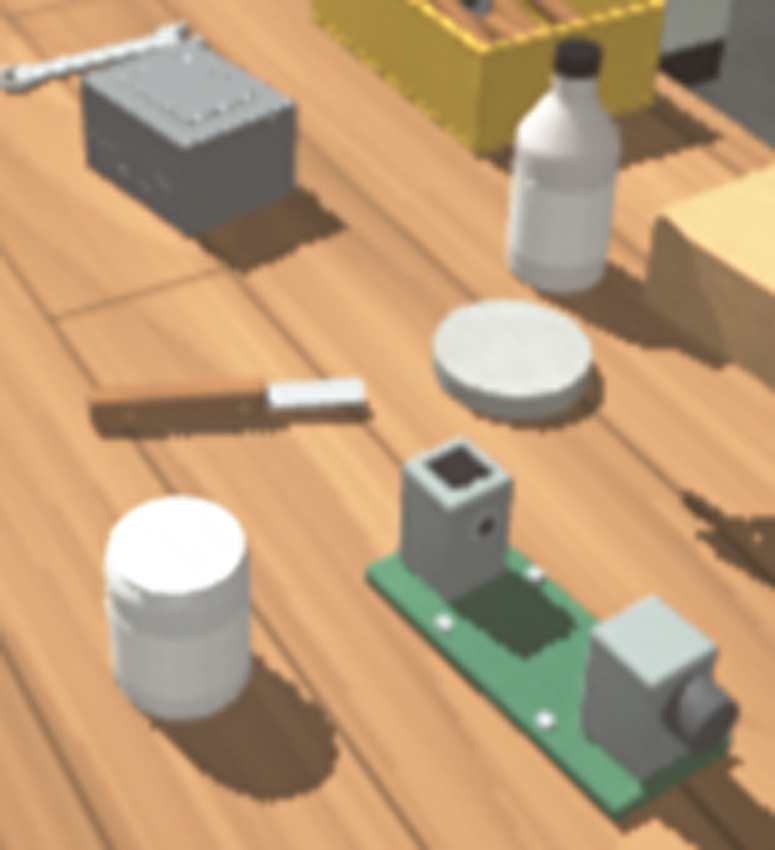

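The enlarged side view shows the gauge clearly: base corners (368,574),(620,812),(730,745), sensor head roof (403,467),(458,438),(512,480),(455,508), lamp head roof (594,625),(652,598),(716,645),(655,680). Moving above the knife now.

>>> move_arm(series=[{"translation": [2,-36,12],"rot": [0,0,-0.12],"gripper": 0},{"translation": [4,-72,24],"rot": [0,0,-0.24],"gripper": 0},{"translation": [6,-108,36],"rot": [0,0,-0.36],"gripper": 0},{"translation": [8,-144,48],"rot": [0,0,-0.48],"gripper": 0},{"translation": [10,-180,60],"rot": [0,0,-0.6],"gripper": 0},{"translation": [10,-214,60],"rot": [0,0,-0.72],"gripper": 0},{"translation": [10,-214,60],"rot": [0,0,-0.84],"gripper": 0},{"translation": [10,-214,60],"rot": [0,0,-0.96],"gripper": 0},{"translation": [10,-214,60],"rot": [0,0,-1.08],"gripper": 0},{"translation": [10,-214,60],"rot": [0,0,-1.187],"gripper": 0}])

```text
clock: 0.98
ee_pos: [0.4604, 0.01, 0.1607]
tcp_rot: [-0.0, 0.188, 0.982, -0.0]
contact_force: [-0.3, -0.1, 0.2]
width: 0.0853
gripper_force: 0.0
```

Run:
```python
from h import *
d=load("side0.png")
g=[(368,574),(620,812),(730,745),(403,467),(458,438),(512,480),(455,508),(594,625),(652,598),(716,645),(655,680)]
b=[(-.04,.1,.012),(-.04,-.1,.012),(.04,-.1,.012)]+[(x,y+o,.082) for o in (0,-.145) for x,y in [(-.022,.095),(.022,.095),(.022,.05),(-.022,.05)]]
print("gauge",fit(d,b,np.array(g)/5+[205,130],[.52,-.25,.17]))
c=cam("wrist"); save(c,"w1.png"); print(tool()[0])
s=cam("scene"); save(s,"s1.png")
k=[(x,y,.011) for x,y in [(.095,.01),(.095,-.01),(.035,-.01)]]
```

```text
gauge (array([ 0.5239, -0.2502,  0.1261]), np.float64(1.7908107963369844))
[0.46053505 0.01001682 0.16065182]
```

View pics/w1.png

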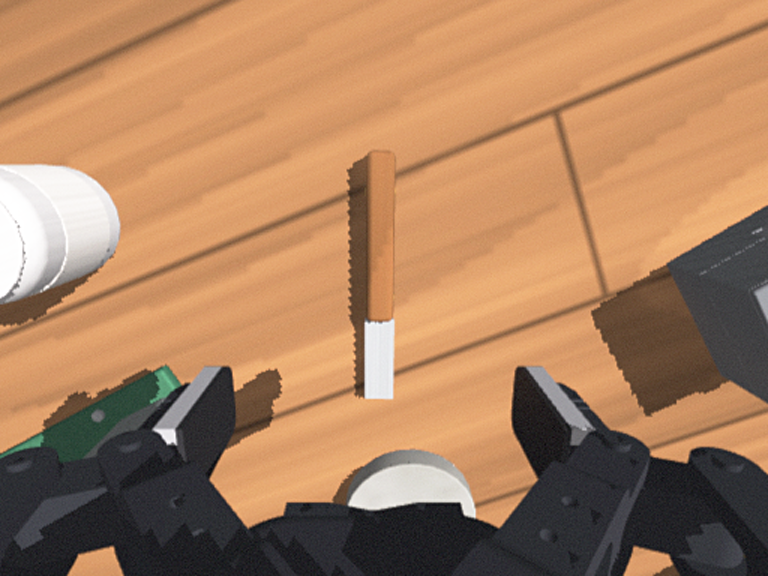

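The wrist view shows the knife nearly centred: handle end at (381,151), joint at (380,320), blade tip at (379,398).

Run:
```python
from h import *
c=load("w1.png")
q,e=fit(c,[(.095,.01,.01225),(.095,-.01,.01225),(-.075,.009,.022),(-.075,-.009,.022),(.035,.009,.022),(.035,-.009,.022)],np.array([(394,398),(364.5,398),(395,152),(369,152),(393,320),(367,320)])/1.5,[.46,.01,-.384])
print(q,e)
go([q[0],q[1],.022],q[2]+np.pi)
```

```text
[ 0.4627  0.015  -0.3845] 2.27156639706385
shift [-1.000e-01  5.400e+00  1.386e+02] rot [-0.     -0.0002  0.001 ]
```

Run:
```python
from h import *
c=load("w1.png")
for u,v,z in [(379.3,398,.01225),(382,152,.022),(380,320,.022)]: print(px2w(c,u/1.5,v/1.5,z))
q=[.4627,.015,-.3845]
for x,y,z in [(.095,.01,.01225),(.095,-.01,.01225),(-.075,.009,.022),(-.075,-.009,.022),(.035,.009,.022),(.035,-.009,.022)]:
    print(w2px(c,R.from_euler('z',q[2]).apply([x,y,z])+[q[0],q[1],0])*1.5)
p,M=tool(); print(w2px(c,p)*1.5, w2px(c,p+M[:,2]*.14)*1.5)
```

```text
[ 0.55065223 -0.02045814  0.01225   ]
[0.39464223 0.04259106 0.022     ]
[0.49289669 0.00264852 0.022     ]
[393.10635627 398.28270853]
[365.14879802 398.14294107]
[397.01128998 149.35691366]
[366.88185157 149.18054554]
[393.77265572 323.47946364]
[366.52892054 323.33627017]
[371.81437276 359.55922219] [372.2787716  271.10579108]
```

>>> move_arm(series=[{"translation": [0,5.4,35],"rot": [0,0,0],"gripper": 0},{"translation": [0,5.4,70],"rot": [0,0,0],"gripper": 0},{"translation": [0,5.4,105],"rot": [0,0,0],"gripper": 0},{"translation": [0,5.4,130],"rot": [0,0,0],"gripper": 0.3},{"translation": [0,5.4,140],"rot": [0,0,0],"gripper": 0.5},{"translation": [0,5.4,140],"rot": [0,0,0],"gripper": 1},{"translation": [0,5.4,140],"rot": [0,0,0],"gripper": 1},{"translation": [0,5.4,140],"rot": [0,0,0],"gripper": 1},{"translation": [0,5.4,140],"rot": [0,0,0],"gripper": 1},{"translation": [0,5.4,140],"rot": [0,0,0],"gripper": 1}])

```text
clock: 1.92
ee_pos: [0.4649, 0.015, 0.0227]
tcp_rot: [0.002, 0.191, 0.982, 0.0]
contact_force: [-0.4, -0.2, -0.5]
width: 0.0004
gripper_force: 0.0
```

The fingers shut on nothing (opening 0.4 mm); checking with a picture.

Run:
```python
from h import *
c=cam("wrist"); a=c["img"]; s=cam("scene")
save(c,"w2.png",1.); save(s,"s2.png",1.)
cv2.imwrite("pics/m2.png",np.vstack([cv2.resize(a[:,:,::-1],(640,480))[150:450], cv2.resize(s["img"][150:250,180:393,::-1],(640,300))]))
print(monitor.get_state()["width"])
```

```text
0.0005383903501575833
```

View pics/m2.png

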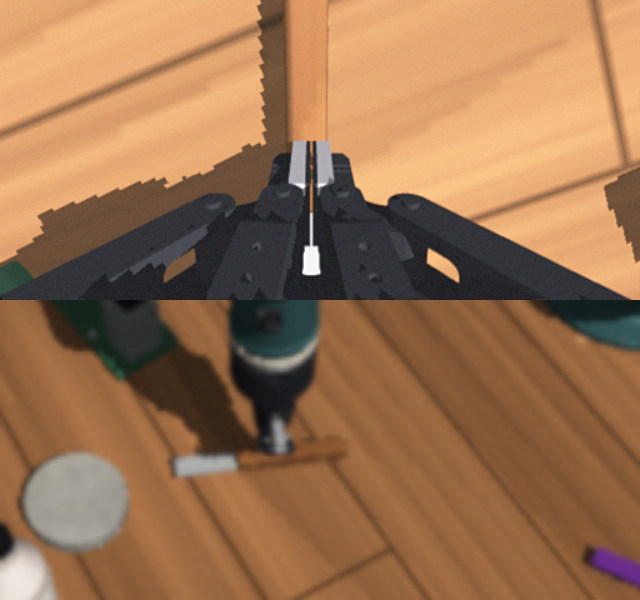

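The picture shows the shut fingers over the handle's middle (pads at 290–330,142), with the handle undisturbed under/between them. Working out the fingertips' height.

Run:
```python
from h import *
c=load("w2.png"); p,M=tool()
for u,v in [(310,292),(310,335)]:
    u,v=u*.8,v*.8
    ray=c["A"]@np.linalg.inv(c["K"])@[u,v,1.]; C=M.T@(c["C"]-p); r_=M.T@ray
    t=(0.011-C[0])/r_[0]; print("tool coords at x=+11mm",(C+t*r_)*1e3)
for v,z in [(292,.022),(200,.022)]: print(px2w(c,308*.8,v*.8,z))
print(p,M)
for P in [(.095,0,.012),(.035,0,.022),(-.075,0,.022)]:
    print(w2px(c,R.from_euler('z',-.3845).apply(P)+[.4627,.015,0])/.8)
```

```text
tool coords at x=+11mm [ 11.           0.4751147  -20.60086288]
tool coords at x=+11mm [ 11.           0.5184337  -52.47178175]
[0.46181686 0.01547504 0.022     ]
[0.42543778 0.03030225 0.022     ]
[0.46416814 0.01497236 0.02207306] [[-9.27161659e-01  3.74652595e-01  2.58680269e-03]
 [ 3.74653715e-01  9.27164813e-01 -5.53567260e-05]
 [-2.41913198e-03  9.17830605e-04 -9.99996653e-01]]
[308.36187931 457.23844433]
[307.95906434 366.42430133]
[307.20621873 107.39526954]
```

Run:
```python
from h import *
s=load("s2.png"); p,M=tool()
for t in (-.06,-.04,-.02,0,.017): print(t,(w2px(s,p+M[:,2]*t)-[180,150])*3+[0,300])
d=cam("side"); 
for t in (-.04,-.02,0,.017): print(t,w2px(d,p+M[:,2]*t))
u,v=w2px(d,p).astype(int); save(d,"d2.png",6,(u-50,v-50,u+50,v+40)); print(u,v)
```

```text
-0.06 [268.95746096 418.47433261]
-0.04 [268.56591661 429.72854216]
-0.02 [268.18579949 440.65429741]
0 [267.81661653 451.26577045]
0.017 [267.51105987 460.04842477]
-0.04 [246.97777484 196.73325758]
-0.02 [247.13513677 202.01223098]
0 [247.28922213 207.18128662]
0.017 [247.41769427 211.49110284]
247 207
```

View pics/d2.png

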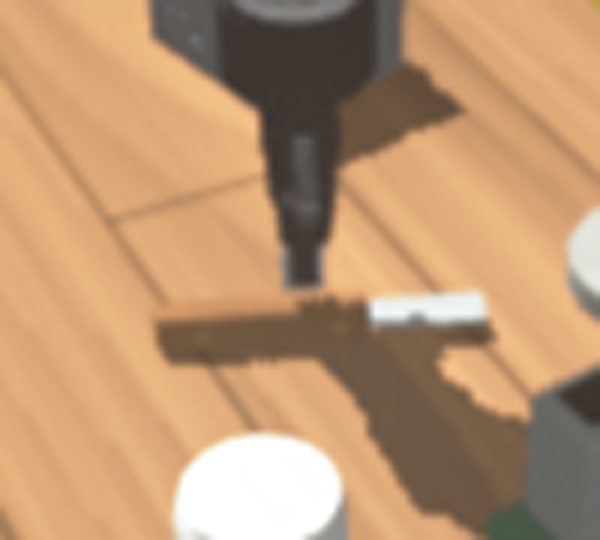

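The side crop shows the shut fingertips (crop 303,287) hovering above the handle (top edge ~305), i.e. the tips really stand about 9 mm *behind* the reported TCP rather than 17 mm ahead (the open pads in the wrist view agree). So I must go ~26 mm lower by the readings than the interface text says; I'll open, go down carefully and watch force and opening.

>>> move_arm(series=[{"translation": [0,0,0],"rot": [0,0,0],"gripper": 0.3},{"translation": [0,0,0],"rot": [0,0,0],"gripper": 0.3},{"translation": [0,0,0],"rot": [0,0,0],"gripper": 0.3},{"translation": [0,0,12],"rot": [0,0,0],"gripper": 0.3},{"translation": [0,0,18],"rot": [0,0,0],"gripper": 0.3},{"translation": [0,0,22],"rot": [0,0,0],"gripper": 0.3},{"translation": [0,0,22],"rot": [0,0,0],"gripper": 0.3}])

```text
clock: 2.65
ee_pos: [0.4617, 0.015, -0.0024]
tcp_rot: [-0.001, 0.191, 0.982, -0.0]
contact_force: [-0.2, 0.6, -0.0]
width: 0.0599
gripper_force: 0.0
```

Run:
```python
from h import *
s=monitor.get_state(); print(s["ee_pos"],s["contact_force"],s["width"])
```

```text
[ 0.4617396   0.01501917 -0.002388  ] [-0.22898093  0.56512154 -0.03536198] 0.0598953368749545
```

>>> move_arm(series=[{"translation": [0,0,1],"rot": [0,0,0],"gripper": 0.6},{"translation": [0,0,1],"rot": [0,0,0],"gripper": 1},{"translation": [0,0,1],"rot": [0,0,0],"gripper": 1},{"translation": [0,0,1],"rot": [0,0,0],"gripper": 1},{"translation": [0,0,1],"rot": [0,0,0],"gripper": 1},{"translation": [0,0,1],"rot": [0,0,0],"gripper": 1}])

```text
clock: 3.15
ee_pos: [0.4636, 0.015, -0.0017]
tcp_rot: [0.001, 0.191, 0.982, 0.0]
contact_force: [-0.0, -0.9, 3.2]
width: 0.0165
gripper_force: 60.7
```

Knife gripped (opening 16.5 mm, 61 N). Working out the travel to the case.

Run:
```python
from h import *
s=load("scene0.png")
print("purple",px2w(s,566/1.5,352/1.5,.01),px2w(s,656/1.5,392/1.5,.01),"driver",px2w(s,565/1.5,495/1.5,.01),px2w(s,658/1.5,442/1.5,.01))
go([.3981,.2413,.09],.18+np.pi)
```

```text
purple [0.25294906 0.25620364 0.01      ] [0.16241415 0.39938604 0.01      ] driver [0.41766717 0.4622835  0.01      ] [0.22308894 0.47035049 0.01      ]
shift [145.4 185.3 -91.7] rot [ 1.000e-04  1.200e-03 -5.638e-01]
```

>>> move_arm(series=[{"translation": [0,0,-30],"rot": [0,0,0],"gripper": 1},{"translation": [10,15,-60],"rot": [0,0,-0.06],"gripper": 1},{"translation": [30,40,-92],"rot": [0,0,-0.14],"gripper": 1},{"translation": [52,67,-92],"rot": [0,0,-0.22],"gripper": 1},{"translation": [75,95,-92],"rot": [0,0,-0.3],"gripper": 1},{"translation": [98,123,-92],"rot": [0,0,-0.38],"gripper": 1},{"translation": [120,150,-92],"rot": [0,0,-0.46],"gripper": 1},{"translation": [138,175,-92],"rot": [0,0,-0.53],"gripper": 1},{"translation": [145.4,185.3,-92],"rot": [0,0,-0.564],"gripper": 1},{"translation": [145.4,185.3,-92],"rot": [0,0,-0.564],"gripper": 1}])

```text
clock: 3.98
ee_pos: [0.3966, 0.2437, 0.0897]
tcp_rot: [-0.0, -0.092, 0.996, 0.0]
contact_force: [-0.7, -0.6, -1.0]
width: 0.0161
gripper_force: 60.2
```

Run:
```python
from h import *
c=cam("wrist"); save(c,"w3.png"); s=cam("scene"); save(s,"s3.png"); d=cam("side"); save(d,"d3.png")
p,M=tool(); print(p,M[:,0])
cx,cy,ya=.5693,.2725,.1801
for n,i in (("w",c),("s",s),("d",d)):
  for P in [(-.05,-.065,.076),(-.05,.065,.076),(-.05,-.022,.034),(-.05,.022,.034),(-.05,0,.022)]: print(n,P,w2px(i,R.from_euler('z',ya).apply(P)+[cx,cy,0])*1.5)
```

```text
[0.39724267 0.24071276 0.08942569] [-9.83842905e-01 -1.79032274e-01  7.63370521e-04]
w (-0.05, -0.065, 0.076) [223.28402724 600.99854704]
w (-0.05, 0.065, 0.076) [509.57276285 601.49635992]
w (-0.05, -0.022, 0.034) [326.76610566 530.81421873]
w (-0.05, 0.022, 0.034) [408.11427913 530.98508312]
w (-0.05, 0, 0.022) [367.65854872 514.76532733]
s (-0.05, -0.065, 0.076) [424.7035708  381.98997744]
s (-0.05, 0.065, 0.076) [478.01509966 439.21980598]
s (-0.05, -0.022, 0.034) [440.05517325 409.18561117]
s (-0.05, 0.022, 0.034) [457.43517    428.03115625]
s (-0.05, 0, 0.022) [448.12849602 420.8990798 ]
d (-0.05, -0.065, 0.076) [361.61401396 239.27509659]
d (-0.05, 0.065, 0.076) [330.76725743 217.88700989]
d (-0.05, -0.022, 0.034) [351.6905543  247.17931679]
d (-0.05, 0.022, 0.034) [341.43496039 239.7416708 ]
d (-0.05, 0, 0.022) [346.73799982 247.65836453]
```

View pics/w3.png

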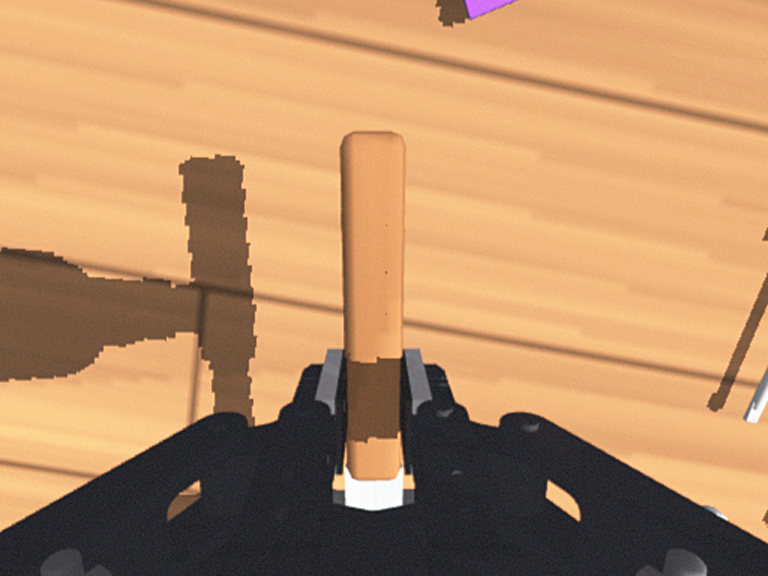

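The wrist view shows the knife gripped straight along the tool axis (handle end at 373,131, blade at 374,495); the case is hidden behind the gripper. I'll lower to notch height and check the blade in the fixed cameras numerically.

>>> move_arm(series=[{"translation": [0,0,30],"rot": [0,0,0],"gripper": 1},{"translation": [0,0,55],"rot": [0,0,0],"gripper": 1},{"translation": [0,0,74],"rot": [0,0,0],"gripper": 1},{"translation": [0,0,74],"rot": [0,0,0],"gripper": 1},{"translation": [0,0,74],"rot": [0,0,0],"gripper": 1}])

```text
clock: 4.55
ee_pos: [0.3966, 0.2395, 0.0147]
tcp_rot: [-0.002, -0.089, 0.996, -0.001]
contact_force: [-0.4, 0.6, -0.4]
width: 0.0165
gripper_force: 60.2
```

Run:
```python
from h import *
p,M=tool(); print(p,M[:,0],M[:,2]); s=cam("scene"); d=cam("side")
save(s,"s4.png"); save(d,"d4.png")
cx,cy,ya=.5693,.2725,.1801
Q=lambda P:R.from_euler('z',ya).apply(P)+[cx,cy,0]
print("tool in case",R.from_euler('z',-ya).apply(p-[cx,cy,0]))
kx=-M[:,0]; K0=p-kx*.0008-M[:,2]*-.0017*1; K0[2]=p[2]+.0017
ky=np.cross([0,0,1],kx)
def drawn(c,n,box,f):
    im=cv2.resize(c["img"][box[1]:box[3],box[0]:box[2],::-1],None,fx=f,fy=f,interpolation=cv2.INTER_CUBIC).copy()
    T=lambda P:tuple(int(a) for a in (w2px(c,P)+.5-np.array(box[:2]))*f)
    def poly(L,col): cv2.polylines(im,[np.array([T(P) for P in L])],True,col,1)
    poly([Q(v) for v in [(-.05,-.065,.076),(-.05,.065,.076),(.05,.065,.076),(.05,-.065,.076)]],(0,0,255))
    poly([Q(v) for v in [(-.05,-.065,.0),(-.05,.065,.0),(-.05,.065,.076),(-.05,-.065,.076)]],(0,255,255))
    poly([Q(v) for v in [(-.05,-.022,.022),(-.05,.022,.022),(-.05,.022,.034),(-.05,-.022,.034)]],(0,255,0))
    poly([K0+kx*a+ky*b+[0,0,.011] for a,b in [(.035,.01),(.095,.01),(.095,-.01),(.035,-.01)]],(255,0,255))
    return im
a=drawn(s,"s",(240,215,340,331),5)[:580]; b=drawn(d,"d",(185,120,285,186),5)
a=cv2.resize(a,None,fx=.78,fy=.78); H=max(a.shape[0],b.shape[0])
pad=lambda x:np.vstack([x,np.zeros((H-x.shape[0],x.shape[1],3),np.uint8)])
o=cv2.resize(np.hstack([pad(a),pad(b)]),None,fx=.88,fy=.88); cv2.imwrite("pics/m4.png",o); print(o.shape)
```

```text
[0.39658088 0.23950417 0.01473515] [-0.98417248 -0.17717964  0.00345152] [-0.00316452 -0.0019024  -0.99999318]
tool in case [-0.175836   -0.00152332  0.01473515]
(398, 783, 3)
```

View pics/m4.png

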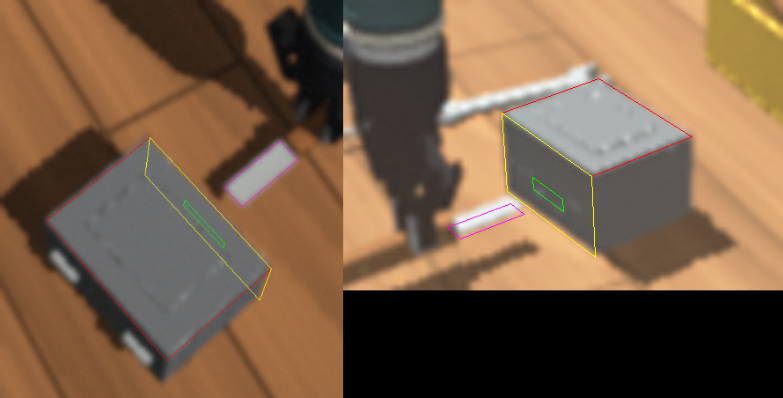

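The overlay matches the case in both views; the blade matches in the scene view but sits ~1 px above the prediction in the side view. I'll triangulate the blade's centroid.

Run:
```python
from h import *
p,M=tool(); s=load("s4.png"); d=load("d4.png")
kx=-M[:,0]; K0=p-kx*.0008; K0[2]=p[2]+.0017; ctr=K0+kx*.065+[0,0,.011]
obs=[]
for c,w in ((s,14),(d,14)):
    e=w2px(c,ctr); u,v=np.round(e).astype(int); im=c["img"][v-w:v+w,u-w:u+w].astype(float)
    m=((im.max(2)-im.min(2)<28)&(im.mean(2)>135)).astype(np.uint8)
    n,l,st,ce=cv2.connectedComponentsWithStats(m); k=l[w-1,w] or 1+np.argmax(st[1:,4])
    print(st[k],"obs-pred",ce[k]+[u-w,v-w]-e); obs.append(ce[k]+[u-w,v-w])
q=least_squares(lambda P:np.r_[w2px(s,P)-obs[0],w2px(d,P)-obs[1]],ctr); print("tri-pred mm",(q.x-ctr)*1e3,q.fun)
```

```text
[  5   5  20  17 150] obs-pred [ 0.2363328  -0.63114407]
[ 7 10 15  8 52] obs-pred [-0.39980131 -0.34786697]
tri-pred mm [-1.11666042 -0.52656275  2.01443918] [ 0.09145373 -0.01382383  0.12298012  0.01449786]
```

Blade mid-plane is ~28 mm up, centred in the notch height. Inserting 15 mm past the wall's face.

>>> move_arm(series=[{"translation": [-12,1.5,0],"rot": [0,0,0],"gripper": 1},{"translation": [-24,1.5,0],"rot": [0,0,0],"gripper": 1},{"translation": [-36,1.5,0],"rot": [0,0,0],"gripper": 1},{"translation": [-47,1.5,0],"rot": [0,0,0],"gripper": 1},{"translation": [-47,1.5,0],"rot": [0,0,0],"gripper": 1},{"translation": [-47,1.5,0],"rot": [0,0,0],"gripper": 1}])

```text
clock: 5.15
ee_pos: [0.4448, 0.2515, 0.0161]
tcp_rot: [0.0, -0.09, 0.996, 0.0]
contact_force: [-0.3, -0.5, -1.5]
width: 0.0163
gripper_force: 60.2
```

Free insertion (no force). Lifting the cover to about 0.4 rad and checking.

>>> move_arm(series=[{"translation": [0,0,-4],"rot": [0,0,0],"gripper": 1},{"translation": [-1,0,-9],"rot": [0,0,0],"gripper": 1},{"translation": [-3,0,-15],"rot": [0,0,0],"gripper": 1},{"translation": [-4,0,-20],"rot": [0,0,0],"gripper": 1},{"translation": [-5,0,-25],"rot": [0,0,0],"gripper": 1},{"translation": [-8,0,-30],"rot": [0,0,0],"gripper": 1},{"translation": [-11,0,-36],"rot": [0,0,0],"gripper": 1},{"translation": [-15,0,-43],"rot": [0,0,0],"gripper": 1},{"translation": [-15,0,-43],"rot": [0,0,0],"gripper": 1}])

```text
clock: 5.9
ee_pos: [0.4608, 0.2548, 0.061]
tcp_rot: [0.002, -0.09, 0.996, 0.001]
contact_force: [-0.0, 0.3, -0.8]
width: 0.0161
gripper_force: 60.2
```

```bash
cat >> h.py <<'E'
CX,CY,YA=.5693,.2725,.1801
def incase():
    p,M=tool(); v=R.from_euler('z',-YA).apply(p-[CX,CY,0])*1e3
    print("TCP in case mm",np.round(v,1),"yaw err",np.round(np.arctan2(-M[1,0],-M[0,0])-YA,3),"F",np.round(monitor.get_state()["contact_force"],1),"w",monitor.get_state()["width"])
E
python3 - <<'E'
from h import *
incase(); d=cam("side"); save(d,"d5.png")
Q=lambda P:R.from_euler('z',YA).apply(P)+[CX,CY,0]
# score cover angle from the silhouette of the near (-y) side: compare the colour change to d4
a=load("d4.png")["img"].astype(int); b=d["img"].astype(int)
for th in (0,.2,.3,.4,.5,.6):
    e=np.array([-np.cos(th),0,np.sin(th)]); n=np.array([np.sin(th),0,np.cos(th)])
    H=np.array([.05,0,.034]); pts=[w2px(d,Q(H+e*x+n*.0425+[0,y,0])) for x in np.linspace(.02,.09,8) for y in (-.06,-.03,0,.03,.06)]
    print(th,np.mean([b[int(round(v)),int(round(u))] for u,v in pts],0).round())
E
```

```text
TCP in case mm [-109.9    2.1   61. ] yaw err -0.0 F [-0.   0.3 -0.8] w 0.01609323281797275
0 [123. 123. 122.]
0.2 [128. 130. 130.]
0.3 [136. 138. 138.]
0.4 [152. 154. 154.]
0.5 [161. 159. 156.]
0.6 [171. 161. 151.]
```

Run:
```python
from h import *
a=load("d4.png"); b=load("d5.png")
Q=lambda P:R.from_euler('z',YA).apply(P)+[CX,CY,0]
for th in (0,.4):
    e=np.array([-np.cos(th),0,np.sin(th)]); n=np.array([np.sin(th),0,np.cos(th)]); H=np.array([.05,0,.034])
    print(th,[w2px(b,Q(H+e*x+n*.042+[0,y,0])).round(1) for x in (0,.1) for y in (-.065,.065)])
for c in (a,b):
    im=c["img"].astype(int); m=(im.max(2)-im.min(2)<14)&(im.mean(2)>60)
    print([(u,np.flatnonzero(m[120:190,u])[[0,-1]]+120 if m[120:190,u].any() else None) for u in range(222,266,4)])
```

```text
0 [array([263.9, 150.7]), array([242.6, 137.5]), array([241.1, 159.5]), array([220.5, 145.3])]
0.4 [array([267.4, 150.1]), array([246.1, 137. ]), array([246.5, 148.3]), array([225.5, 134.7])]
[(222, array([141, 168])), (226, array([140, 164])), (230, array([139, 167])), (234, array([138, 170])), (238, array([136, 173])), (242, array([138, 176])), (246, array([140, 174])), (250, array([143, 173])), (254, array([145, 171])), (258, array([148, 169])), (262, array([150, 168]))]
[(222, array([137, 139])), (226, array([136, 164])), (230, array([135, 167])), (234, array([136, 170])), (238, array([136, 173])), (242, array([136, 176])), (246, array([138, 174])), (250, array([140, 173])), (254, array([143, 171])), (258, array([145, 169])), (262, array([147, 168]))]
```

The side image confirms the cover at about 0.4 rad (roof edge moved as predicted). Continuing to ~1.0 rad.

>>> move_arm(series=[{"translation": [-3,0,-5],"rot": [0,0,0],"gripper": 1},{"translation": [-7,0,-11],"rot": [0,0,0],"gripper": 1},{"translation": [-11,0,-17],"rot": [0,0,0],"gripper": 1},{"translation": [-17,0,-22],"rot": [0,0,0],"gripper": 1},{"translation": [-24,0,-27],"rot": [0,0,0],"gripper": 1},{"translation": [-30,0,-32],"rot": [0,0,0],"gripper": 1},{"translation": [-37,0,-36],"rot": [0,0,0],"gripper": 1},{"translation": [-45,0,-40],"rot": [0,0,0],"gripper": 1},{"translation": [-53,0,-44],"rot": [0,0,0],"gripper": 1},{"translation": [-53,0,-44],"rot": [0,0,0],"gripper": 1}])

```text
clock: 6.78
ee_pos: [0.5133, 0.2641, 0.1042]
tcp_rot: [0.002, -0.09, 0.996, 0.001]
contact_force: [0.8, 0.2, -0.6]
width: 0.0166
gripper_force: 60.2
```

>>> move_arm(series=[{"translation": [-6,0,0],"rot": [0,0,0],"gripper": 1},{"translation": [-12,0,0],"rot": [0,0,0],"gripper": 1},{"translation": [-18,0,0],"rot": [0,0,0],"gripper": 1},{"translation": [-24,0,0],"rot": [0,0,0],"gripper": 1},{"translation": [-30,0,1],"rot": [0,0,0],"gripper": 1},{"translation": [-36,0,2],"rot": [0,0,0],"gripper": 1},{"translation": [-42,0,3],"rot": [0,0,0],"gripper": 1},{"translation": [-47,0,4],"rot": [0,0,0],"gripper": 1},{"translation": [-50,0,5],"rot": [0,0,0],"gripper": 1},{"translation": [-50,0,5],"rot": [0,0,0],"gripper": 1}])

```text
clock: 7.62
ee_pos: [0.5604, 0.2724, 0.0976]
tcp_rot: [0.0, -0.09, 0.996, 0.0]
contact_force: [0.4, -0.5, -0.2]
width: 0.0163
gripper_force: 60.2
```

Run:
```python
from h import *
incase(); d=cam("side"); save(d,"d6.png"); s=cam("scene"); save(s,"s6.png")
x=d["img"][100:190,180:300,::-1]; y=s["img"][230:340,230:350,::-1]
o=np.hstack([cv2.resize(x,(400,300),interpolation=2),cv2.resize(y,(327,300),interpolation=2)]); cv2.imwrite("pics/m6.png",o)
```

```text
TCP in case mm [-8.7  1.5 97.6] yaw err -0.0 F [ 0.4 -0.5 -0.2] w 0.016254181416589016
```

View pics/m6.png

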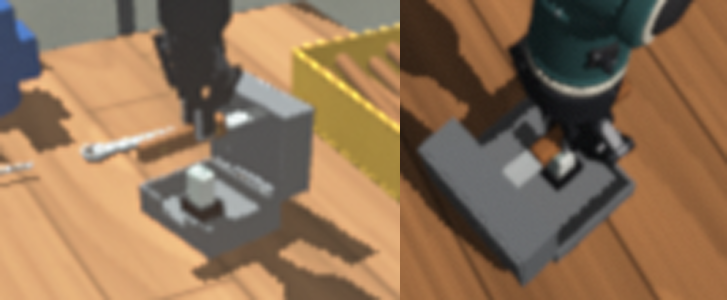

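The cover is thrown back and the glass stands in its nest (side crop ~200,190), untouched. Retracting the knife and heading to the lay-down place.

>>> move_arm(series=[{"translation": [25,0,0],"rot": [0,0,0],"gripper": 1},{"translation": [60,0,0],"rot": [0,0,0],"gripper": 1},{"translation": [95,0,0],"rot": [0,0,0],"gripper": 1},{"translation": [130,-10,0],"rot": [0,0,0],"gripper": 1},{"translation": [155,-35,10],"rot": [0,0,0],"gripper": 1},{"translation": [169,-70,25],"rot": [0,0,0],"gripper": 1},{"translation": [169,-105,45],"rot": [0,0,0],"gripper": 1},{"translation": [169,-135,60],"rot": [0,0,0],"gripper": 1},{"translation": [169,-145,75],"rot": [0,0,0],"gripper": 1},{"translation": [169,-145,85],"rot": [0,0,0],"gripper": 1}])

```text
clock: 8.55
ee_pos: [0.4186, 0.0973, 0.0119]
tcp_rot: [-0.0, -0.088, 0.996, -0.0]
contact_force: [-0.2, -0.0, -0.9]
width: 0.0164
gripper_force: 60.2
```

>>> move_arm(series=[{"translation": [0,0,8],"rot": [0,0,0],"gripper": 1},{"translation": [0,0,12],"rot": [0,0,0],"gripper": 1},{"translation": [0,0,13],"rot": [0,0,0],"gripper": 1},{"translation": [0,0,13],"rot": [0,0,0],"gripper": 1}])

```text
clock: 8.88
ee_pos: [0.4195, 0.1003, -0.0001]
tcp_rot: [0.0, -0.091, 0.996, 0.0]
contact_force: [0.0, -0.3, -0.0]
width: 0.0161
gripper_force: 60.2
```

>>> move_arm(series=[{"translation": [0,0,1],"rot": [0,0,0],"gripper": 1},{"translation": [0,0,2],"rot": [0,0,0],"gripper": 1},{"translation": [0,0,2],"rot": [0,0,0],"gripper": 0.7},{"translation": [0,0,2],"rot": [0,0,0],"gripper": 0.4},{"translation": [0,0,2],"rot": [0,0,0],"gripper": 0.3},{"translation": [0,0,2],"rot": [0,0,0],"gripper": 0.3},{"translation": [0,0,2],"rot": [0,0,0],"gripper": 0.3},{"translation": [0,0,2],"rot": [0,0,0],"gripper": 0.3}])

```text
clock: 9.55
ee_pos: [0.4195, 0.0994, -0.0021]
tcp_rot: [0.0, -0.09, 0.996, 0.0]
contact_force: [0.6, 0.5, -0.2]
width: 0.0595
gripper_force: 0.0
```

>>> move_arm(series=[{"translation": [0,0,-20],"rot": [0,0,0],"gripper": 0.3},{"translation": [0,0,-60],"rot": [0,0,0],"gripper": 0.3},{"translation": [0,0,-100],"rot": [0,0,0],"gripper": 0.3},{"translation": [0,0,-140],"rot": [0,0,0],"gripper": 0.3},{"translation": [0,0,-160],"rot": [0,0,0],"gripper": 0.3},{"translation": [0,0,-160],"rot": [0,0,0],"gripper": 0.3}])

```text
clock: 10.05
ee_pos: [0.4238, 0.1001, 0.1641]
tcp_rot: [0.006, -0.09, 0.996, 0.0]
contact_force: [0.8, 0.3, 0.0]
width: 0.0597
gripper_force: 0.0
```

Run:
```python
from h import *
s=cam("scene"); d=cam("side"); w=cam("wrist"); save(w,"w7.png"); save(s,"s7.png"); save(d,"d7.png")
for n,c in(("scene",s),("side",d)):
    P=[.4195,.1005,0]; k=[w2px(c,R.from_euler('z',.18).apply([x,0,.02])+P).round().astype(int) for x in (-.06,-.03,0,.03)]+[w2px(c,R.from_euler('z',.18).apply([x,0,.012])+P).round().astype(int) for x in (.05,.07,.09)]
    print(n,[c["img"][v,u].tolist() for u,v in k])
# glass: predicted top corners and nest, and bright region around
Q=lambda P:R.from_euler('z',YA).apply(P)+[CX,CY,0]
for n,c in(("scene",s),("side",d)):
    print(n,"glass top",[w2px(c,Q((-.01+x,y,.064))).round(1).tolist() for x in(-.01,.01) for y in(-.013,.013)],"base",w2px(c,Q((-.01,0,.03))).round(1))
    u,v=w2px(c,Q((-.01,0,.047))).astype(int)
    im=c["img"][v-16:v+14,u-14:u+14].astype(int).mean(2).astype(int)
    print(u-14,v-16); print("\n".join(" ".join("%3d"%q for q in row) for row in im))
```

```text
scene [[138, 86, 49], [133, 82, 47], [143, 89, 51], [134, 83, 47], [170, 172, 170], [171, 172, 171], [165, 166, 166]]
side [[192, 138, 93], [160, 117, 81], [183, 132, 90], [163, 119, 83], [237, 241, 240], [238, 242, 241], [233, 237, 237]]
scene glass top [[287.8, 278.5], [294.8, 286.2], [281.8, 283.4], [288.8, 291.2]] base [287.5 289.2]
273 271
 93  97 104 107 109 109 109 109 108 109 108 107  99  84  66  53  64  87 107 116 118 120 121 121 119 117 114 111
 97 103 107 109 108 108 110 108 109 109 109 108 107 101  87  67  52  65  87 105 116 120 121 123 122 121 118 114
103 106 103 103 108 108 108 110 109 109 108 107 108 108 102  84  59  51  67  94 113 119 120 120 121 122 120 117
104  94  80  83  99 107 109 109 108 108 108 108 109 109 107 101  81  61  63  92 113 119 120 121 121 122 120 120
 93  70  54  58  79  99 107 109 109 109 110 109 108 109 109 107 100  85  76  87 107 117 120 120 121 123 122 121
 72  51  43  44  58  79  98 108 108 108 108 108 109 108 110 109 107 102  92  85  91 108 117 119 119 121 122 121
 50  41  41  40  43  57  82 102 108 106 104 107 109 113 120 114 110 107 102  91  
[... 5373 characters left out ...]
  68 123 167 175 174 174 174
 86  87  86  97 121 141 167 176 170 138 101  70  51  48  54  58  53  49  47  47  47  64 117 166 175 175 175 175
 92  85  86  90 100 117 150 171 175 167 145 112  79  55  48  48  48  47  51  52  57  69 109 154 168 174 174 169
126 104  89  86  87  95 117 150 168 168 142 131 119  95  67  52  50  57  65  68  76  80  94 119 136 161 161 141
170 150 118  93  85  86  92 112 137 153 125 114 129 137 114  90  73  75  80  83  93  95  99 111 121 131 121 103
182 179 163 125 100  87  85  89 103 120 108  96 106 124 136 139 117 109 109 112 117 115 111 102 100  99  92  87
184 184 181 168 140 110  90  86  88  93  92  88  90  98 114 136 148 153 152 144 125 104  98  89  88  88  87  87
```

The knife lies where it was set, and the glass is within ~2 mm of its expected spot. Going above the glass.

Run:
```python
from h import *
go([.5595,.2707,.17],YA+np.pi)
```

```text
shift [-169.1  143.5  -12.9] rot [ 0.     -0.0006 -0.    ]
```

>>> move_arm(series=[{"translation": [-20,20,-13],"rot": [0,0,0],"gripper": 0.3},{"translation": [-45,40,-13],"rot": [0,0,0],"gripper": 0.3},{"translation": [-70,60,-13],"rot": [0,0,0],"gripper": 0.3},{"translation": [-95,80,-13],"rot": [0,0,0],"gripper": 0.3},{"translation": [-120,102,-13],"rot": [0,0,0],"gripper": 0.3},{"translation": [-145,123,-13],"rot": [0,0,0],"gripper": 0.3},{"translation": [-165,140,-13],"rot": [0,0,0],"gripper": 0.3},{"translation": [-169,143.5,-13],"rot": [0,0,0],"gripper": 0.3},{"translation": [-169,143.5,-13],"rot": [0,0,0],"gripper": 0.3},{"translation": [-169,143.5,-13],"rot": [0,0,0],"gripper": 0.3}])

```text
clock: 11.03
ee_pos: [0.5582, 0.27, 0.1681]
tcp_rot: [-0.002, -0.09, 0.996, -0.001]
contact_force: [0.1, -1.0, -0.1]
width: 0.0597
gripper_force: 0.0
```

Run:
```python
from h import *
incase(); c=cam("wrist"); save(c,"w8.png")
Q=lambda P:R.from_euler('z',YA).apply(P)+[CX,CY,0]
pr=np.array([w2px(c,Q((-.01+x,y,.064))) for x in(-.01,.01) for y in(-.013,.013)])
print("top",pr.round(1).tolist(),"nest rim",[w2px(c,Q((-.01+x,y,.03))).round(1).tolist() for x in(-.0165,.0165) for y in(-.0195,.0195)])
u0,v0=pr.min(0).astype(int)-14; u1,v1=pr.max(0).astype(int)+14
im=c["img"].astype(int).mean(2).astype(int)[v0:v1:2,u0:u1:2]; print(u0,v0)
print("\n".join(" ".join("%3d"%q for q in row) for row in im))
```

```text
TCP in case mm [-11.3  -0.4 168.1] yaw err 0.001 F [ 0.1 -1.  -0.1] w 0.059727179774874226
top [[234.1, 180.4], [264.9, 180.4], [234.4, 203.1], [264.6, 203.1]] nest rim [[228.8, 165.9], [270.0, 165.9], [229.4, 199.4], [269.4, 199.4]]
220 166
103  93  98  94  32  35  31  26  33  30  35  41  35  42  41  37  27  43  42  48  51  54  54  45 205 210 210 207 210
 99 104 101  96  57  55  59  60  58  58  60  57  58  58  61  61  58  60  61  61  56  64  65  58 204 213 209 204 206
 99 101  95  97  59  56  63  58  52  54  56  62  59  57  55  53  61  58  55  58  65  64  64  61 202 209 210 207 215
 99  94  99  99  61  51  54 118 127 110 118 117 115 119 119 115 118 126 136 152 148  64  66  59 207 210 210 207 207
 97  99  99 100  34  30  31 146 154 127 126 128 127 126 126 127 126 124 125 148 156  60  64  51 207 211 208 208 206
 98  93 102 101  38  32  36 152 163 128 127 125 127 125 129 129 126 127 123 147 159  67  61  58 204 205 205 206 209
 98  98  97  98  40  31  68 148 145 125 124 124 126 130 123 123 125 124 125 142 156  76  56  49 201 206 210 204 203
 98  98  95 101  36  21 116 148 165 163 163 16
[... 1457 characters left out ...]
 203
200 202 201 199 201 200 202 199 200 199 202 201 199 203 201 204 206 202 201 200 206 204 198 199 205 202 202 209 203
201 202 204 205 203 202 201 201 200 200 202 200 199 200 202 202 207 204 203 205 205 204 204 202 206 201 201 202 203
202 202 201 201 202 201 202 201 201 199 200 196 204 198 205 200 203 206 203 201 203 202 203 205 202 207 202 201 201
198 202 202 205 203 203 201 199 201 201 200 203 199 201 197 202 201 204 202 204 204 206 205 200 205 200 206 207 203
199 206 201 201 202 202 203 198 200 200 201 202 203 203 202 204 203 204 201 206 202 203 205 196 200 204 206 199 207
203 202 201 197 204 203 202 202 199 203 202 201 202 205 200 200 198 202 203 202 203 202 202 203 204 207 207 208 200
```

The glass appears within 1.5 mm of prediction (columns 232–263, rows 181–203). Descending to the frosted faces and closing.

>>> move_arm(series=[{"translation": [-1.5,-1,30],"rot": [0,0,0],"gripper": 0.3},{"translation": [-1.5,-1,65],"rot": [0,0,0],"gripper": 0.3},{"translation": [-1.5,-1,95],"rot": [0,0,0],"gripper": 0.3},{"translation": [-1.5,-1,115],"rot": [0,0,0],"gripper": 0.3},{"translation": [-1.5,-1,130],"rot": [0,0,0],"gripper": 0.3},{"translation": [-1.5,-1,139],"rot": [0,0,0],"gripper": 0.3},{"translation": [-1.5,-1,139],"rot": [0,0,0],"gripper": 0.3},{"translation": [-1.5,-1,139],"rot": [0,0,0],"gripper": 0.3}])

```text
clock: 11.75
ee_pos: [0.5611, 0.2694, 0.0318]
tcp_rot: [-0.0, -0.09, 0.996, -0.0]
contact_force: [0.0, -0.2, 0.3]
width: 0.0598
gripper_force: 0.0
```

Run:
```python
from h import *
incase()
```

```text
TCP in case mm [-8.7 -1.6 31.8] yaw err -0.001 F [ 0.  -0.2  0.3] w 0.05977918566500288
```

>>> move_arm(series=[{"translation": [1,0,2],"rot": [0,0,0],"gripper": 0.5},{"translation": [1,0,2],"rot": [0,0,0],"gripper": 0.6},{"translation": [1,0,2],"rot": [0,0,0],"gripper": 0.65},{"translation": [1,0,2],"rot": [0,0,0],"gripper": 0.7},{"translation": [1,0,2],"rot": [0,0,0],"gripper": 0.75},{"translation": [1,0,2],"rot": [0,0,0],"gripper": 1},{"translation": [1,0,2],"rot": [0,0,0],"gripper": 1},{"translation": [1,0,2],"rot": [0,0,0],"gripper": 1}])

```text
clock: 12.42
ee_pos: [0.5615, 0.2702, 0.0312]
tcp_rot: [0.001, -0.09, 0.996, 0.0]
contact_force: [-0.5, -0.7, 5.9]
width: 0.0249
gripper_force: 59.0
```

Glass gripped (24.9 mm, 59 N). Lifting straight out.

>>> move_arm(series=[{"translation": [0,0,-8],"rot": [0,0,0],"gripper": 1},{"translation": [0,0,-20],"rot": [0,0,0],"gripper": 1},{"translation": [0,0,-40],"rot": [0,0,0],"gripper": 1},{"translation": [0,0,-70],"rot": [0,0,0],"gripper": 1},{"translation": [0,0,-100],"rot": [0,0,0],"gripper": 1},{"translation": [0,0,-130],"rot": [0,0,0],"gripper": 1},{"translation": [0,0,-140],"rot": [0,0,0],"gripper": 1},{"translation": [0,0,-140],"rot": [0,0,0],"gripper": 1}])

```text
clock: 13.08
ee_pos: [0.5631, 0.2712, 0.1749]
tcp_rot: [0.004, -0.09, 0.996, 0.001]
contact_force: [1.1, 0.4, -0.5]
width: 0.0249
gripper_force: 59.2
```

Run:
```python
from h import *
incase()
go([.5239,-.2502,.17],.126+np.pi/2)
# refine gauge from the earlier scene pictures where the arm was away: overlay scores
G0=[.5239,-.2502,.126]
s=load("s7.png")
b=[(-.04,.1,.012),(-.04,-.1,.012),(.04,-.1,.012),(.04,.1,.012)]+[(x,y+o,.082) for o in (0,-.145) for x,y in [(-.022,.095),(.022,.095),(.022,.05),(-.022,.05)]]
for P in b: print(P,w2px(s,R.from_euler('z',G0[2]).apply(P)+[G0[0],G0[1],0]).round(1))
```

```text
TCP in case mm [ -6.4  -0.2 174.9] yaw err 0.0 F [ 1.1  0.4 -0.5] w 0.024889917589516666
shift [ 132.  -505.9    2.8] rot [0.008  0.0044 1.6251]
(-0.04, 0.1, 0.012) [239.8 162.5]
(-0.04, -0.1, 0.012) [205.4 124. ]
(0.04, -0.1, 0.012) [185.  135.1]
(0.04, 0.1, 0.012) [218.6 175.1]
(-0.022, 0.095, 0.082) [232.8 150.5]
(0.022, 0.095, 0.082) [220.6 157.7]
(0.022, 0.05, 0.082) [212.3 148.1]
(-0.022, 0.05, 0.082) [224.4 141.2]
(-0.022, -0.04999999999999999, 0.082) [206.5 121.3]
(0.022, -0.04999999999999999, 0.082) [194.7 127.8]
(0.022, -0.09499999999999999, 0.082) [187.1 119.1]
(-0.022, -0.09499999999999999, 0.082) [198.9 112.8]
```

Run:
```python
from h import *
from scipy.optimize import minimize
views=[load("s7.png"),load("d7.png")]; S=8
def green(c):
    i=c["img"].astype(int); return ((i[...,1]>i[...,0]+12)&(i[...,1]>i[...,2]+4)).astype(float)
G=[green(c) for c in views]
def render(c,q):
    T=lambda L:((np.array([w2px(c,R.from_euler('z',q[2]).apply(P)+[q[0],q[1],0]) for P in L])+.5)*S).astype(np.int32)
    m=np.zeros((384*S,512*S),np.uint8)
    cv2.fillConvexPoly(m,T([(-.04,.1,.012),(-.04,-.1,.012),(.04,-.1,.012),(.04,.1,.012)]),255)
    for y in (.0725,-.0725): cv2.fillConvexPoly(m,cv2.convexHull(T([(a,y+b,z) for a in(-.022,.022) for b in(-.0225,.0225) for z in(.012,.082)])),0)
    return cv2.resize(m,(512,384),interpolation=cv2.INTER_AREA)/255.
for sel in ([0],[1],[0,1]):
    def cost(q):
        t=0
        for k in sel:
            u,v=w2px(views[k],[.5239,-.2502,.02]).astype(int); w=48
            t+=np.abs(render(views[k],q)-G[k])[max(0,v-w):v+w,max(0,u-w):u+w].sum()
        return t
    o=minimize(cost,[.5239,-.2502,.126],method="Nelder-Mead",options=dict(initial_simplex=[[.5239,-.2502,.126],[.53,-.2502,.126],[.5239,-.243,.126],[.5239,-.2502,.18]],maxiter=70))
    print(sel,o.x.round(4),o.fun,cost([.5239,-.2502,.126]),[G[k].sum() for k in sel])
```

```text
[0] [ 0.5239 -0.25    0.1272] 123.17254901960786 124.01176470588234 [np.float64(2611.0)]
[1] [ 0.5228 -0.2491  0.1214] 172.05882352941177 205.8705882352941 [np.float64(5589.0)]
[0, 1] [ 0.5232 -0.249   0.1231] 307.0666666666667 329.88235294117646 [np.float64(2611.0), np.float64(5589.0)]
```

Gauge pose confirmed by both views: (0.523, −0.249), yaw 0.124. Travelling there at height.

>>> move_arm(series=[{"translation": [8,-25,-5],"rot": [0,0,0.08],"gripper": 1},{"translation": [16,-55,-5],"rot": [0,0,0.18],"gripper": 1},{"translation": [24,-85,-5],"rot": [0,0,0.28],"gripper": 1},{"translation": [32,-115,-5],"rot": [0,0,0.38],"gripper": 1},{"translation": [40,-147,-5],"rot": [0,0,0.48],"gripper": 1},{"translation": [48,-180,-5],"rot": [0,0,0.58],"gripper": 1},{"translation": [56,-213,-5],"rot": [0,0,0.68],"gripper": 1},{"translation": [64,-245,-5],"rot": [0,0,0.78],"gripper": 1},{"translation": [72,-275,-5],"rot": [0,0,0.88],"gripper": 1},{"translation": [79,-303,-5],"rot": [0,0,0.975],"gripper": 1}])

```text
clock: 13.92
ee_pos: [0.535, -0.0438, 0.1724]
tcp_rot: [-0.002, 0.389, 0.921, -0.001]
contact_force: [0.2, -0.3, 0.4]
width: 0.0251
gripper_force: 59.3
```

Run:
```python
from h import *
print(tool()[0],monitor.get_state()["width"]); go([.5232,-.2495,.17],.124+np.pi/2)
```

```text
[ 0.53503518 -0.04379914  0.17244096] 0.025075367598287563
shift [-139.3 -151.8    2.4] rot [-0.0035 -0.0022  0.6467]
```

>>> move_arm(series=[{"translation": [-24,-26,2],"rot": [0,0,0.1],"gripper": 1},{"translation": [-48,-52,2],"rot": [0,0,0.2],"gripper": 1},{"translation": [-72,-78,2],"rot": [0,0,0.3],"gripper": 1},{"translation": [-96,-104,2],"rot": [0,0,0.4],"gripper": 1},{"translation": [-118,-128,2],"rot": [0,0,0.5],"gripper": 1},{"translation": [-132,-144,2],"rot": [0,0,0.6],"gripper": 1},{"translation": [-139.3,-151.8,2],"rot": [0,0,0.647],"gripper": 1},{"translation": [-139.3,-151.8,2],"rot": [0,0,0.647],"gripper": 1},{"translation": [-139.3,-151.8,2],"rot": [0,0,0.647],"gripper": 1}])

```text
clock: 14.67
ee_pos: [0.525, -0.2477, 0.1707]
tcp_rot: [-0.002, 0.66, 0.751, -0.0]
contact_force: [0.1, 0.1, -1.1]
width: 0.0251
gripper_force: 59.3
```

Run:
```python
from h import *
print(tool()[0],monitor.get_state()["width"]); go([.5232,-.2495,.062],.124+np.pi/2)
```

```text
[ 0.52502749 -0.24766999  0.17069374] 0.02512277780864678
shift [ -1.9  -1.7 108.7] rot [-0.0029 -0.0026  0.005 ]
```

>>> move_arm(series=[{"translation": [-1.5,-1,25],"rot": [0,0,0.005],"gripper": 1},{"translation": [-1.5,-1,50],"rot": [0,0,0.005],"gripper": 1},{"translation": [-1.5,-1,75],"rot": [0,0,0.005],"gripper": 1},{"translation": [-1.5,-1,95],"rot": [0,0,0.005],"gripper": 1},{"translation": [-1.5,-1,109],"rot": [0,0,0.005],"gripper": 1},{"translation": [-1.5,-1,109],"rot": [0,0,0.005],"gripper": 1},{"translation": [-1.5,-1,109],"rot": [0,0,0.005],"gripper": 1},{"translation": [-1.5,-1,109],"rot": [0,0,0.005],"gripper": 1}])

```text
clock: 15.33
ee_pos: [0.5262, -0.249, 0.0644]
tcp_rot: [0.0, 0.661, 0.75, 0.0]
contact_force: [-0.1, -0.9, -0.5]
width: 0.0246
gripper_force: 59.3
```

Run:
```python
from h import *
st=monitor.get_state(); p,M=tool(); print(p,M[:,2],st["width"],st["gripper_force"],st["contact_force"],np.abs(st["joint_velocities"]).max()); go([.5232,-.2495,.062],.124+np.pi/2)
d=cam("side"); s=cam("scene"); save(d,"d9.png"); save(s,"s9.png"); w=cam("wrist"); save(w,"w9.png")
# white cheek of the glass towards -x in the side view: compare with prediction
for n,c in (("side",d),("scene",s)):
    pr=np.array([w2px(c,R.from_euler('z',.124).apply([a,b,0])+[.5232,-.2495,z]) for a in (-.013,) for b in(-.009,.009) for z in(.045,.095)])
    print(n,pr.round(1).tolist())
    u0,v0=pr.min(0).astype(int)-8; u1,v1=pr.max(0).astype(int)+8
    print(u0,v0); im=c["img"][v0:v1,u0:u1].astype(int); print("\n".join(" ".join("%3d"%q for q in row) for row in im.mean(2).astype(int)))
# cover: compare d6/d9 around the cover, mean abs change
a=load("d7.png")["img"].astype(int)[120:175,236:275]; b=d["img"].astype(int)[120:175,236:275]; print("cover/case change",np.abs(a-b).mean())
```

```text
[ 0.52617489 -0.24901485  0.06442737] [ 6.43437364e-04 -1.42151564e-04 -9.99999783e-01] 0.02456018132679251 59.275617599487305 [-0.11532576 -0.87428777 -0.46861915] 0.020488290515930638
shift [-0.1 -3.   2.4] rot [0.0006 0.0002 0.0016]
side [[311.9, 254.9], [313.6, 240.3], [307.2, 250.6], [308.7, 236.1]]
299 228
111  62  60  61  62  62  62  62  65  70  66  83 113  95  66  59  58  59  62  57  59  65
119  72  61  62  62  61  62  60  62  71  76  78  79  73  62  58  61  82  98  72  55  59
116  87  68  62  62  61  61  62  62  65  74  78  71  66  60  58  80 140 179 141  80  55
111 101  83  69  62  61  62  61  61  60  64  67  65  63  59  59 103 192 240 230 152  85
110 112 106  86  67  61  61  61  61  60  61  60  61  63  59  61 117 209 243 246 227 178
113 120 113  89  70  68  62  61  60  61  60  60  60  62  59  66 133 220 240 242 245 246
117 117  94  70  71  87  74  61  60  61  61  60  60  61  65  72 129 216 237 239 240 238
119 106  73  63  83 103  92  70  61  60  60  60  60  68  88  97 144 225 236 230 215 186
120 103  77  83 104 110 103  82  65  60  61  60  61  80 110 116 144 217 214 188 16
[... 4020 characters left out ...]
  74  75  85  95 104 108
 27  33  55  80 104 132 133 130 129 130 133 141 140  97  74  72  77  82  93 104
 27  31  44  69  96 125 132 129 130 129 129 129 123  87  72  71  73  76  85  98
 25  30  37  56  83 113 128 125 124 124 120 109  95  77  70  70  74  77  86  99
 26  26  30  43  67 103 129 117 112 108  99  86  77  71  71  73  81  90 103 102
 30  29  29  33  54  99 131 110  96  86  79  73  68  71  77  89 102 105 104  80
 39  27  28  33  52  86 109  93  78  71  66  63  64  79  97 109 104  84  69  45
 55  41  38  44  60  74  83  75  67  54  54  65  83 104 105  93  72  47  33  24
 67  59  57  61  68  69  67  65  56  43  58  93 112 113  88  57  37  23  21  19
cover/case change 13.08127428127428
```

>>> move_arm(series=[{"translation": [0,-3,3],"rot": [0,0,0],"gripper": 1},{"translation": [0,-3,3],"rot": [0,0,0],"gripper": 1},{"translation": [0,-3,3],"rot": [0,0,0],"gripper": 1},{"translation": [0,-3,3],"rot": [0,0,0],"gripper": 1},{"translation": [0,-3,3],"rot": [0,0,0],"gripper": 1},{"translation": [0,-3,3],"rot": [0,0,0],"gripper": 1},{"translation": [0,-3,3],"rot": [0,0,0],"gripper": 1},{"translation": [0,-3,3],"rot": [0,0,0],"gripper": 1}])

```text
clock: 16.15
ee_pos: [0.5226, -0.2501, 0.0608]
tcp_rot: [-0.0, 0.662, 0.75, -0.0]
contact_force: [0.8, -0.5, 0.4]
width: 0.0248
gripper_force: 59.3
```

Run:
```python
from h import *
st=monitor.get_state(); p,M=tool(); print(p,st["width"],st["gripper_force"],st["contact_force"],np.abs(st["joint_velocities"]).max()); go([.5232,-.2495,.062],.124+np.pi/2)
s=cam("scene"); d=cam("side"); save(d,"d10.png"); save(s,"s10.png")
Q=lambda P:R.from_euler('z',YA).apply(P)+[CX,CY,0]
for th in (1.75,1.5,0.):
    e=np.array([-np.cos(th),0,np.sin(th)]); n=np.array([np.sin(th),0,np.cos(th)]); H=np.array([.05,0,.034])
    L=[H+e*x+n*z+[0,-.065,0] for x,z in [(.1,0),(.1,.042),(0.01,.042),(.01,0)]]
    m=np.zeros((384,512),np.uint8); cv2.fillConvexPoly(m,np.array([w2px(d,Q(P)) for P in L]).round().astype(np.int32),1)
    print(th,"now",d["img"][m>0].mean(0).round(),d["img"][m>0].std(0).round())
# glass cheek edges (bright, grey) in the side view -> fit x,y,z of glass underside
im=d["img"].astype(int); g=im.mean(2)
def edge(P):
    return w2px(d,R.from_euler('z',.124).apply([P[0],P[1],0])+[p[0],p[1],P[2]])
print("pred corners",[edge((-.013,b,p[2]-.0172)).round(1).tolist() for b in(-.009,.009)],"corner -x-y etc",edge((.013,-.009,p[2]-.0172)).round(1))
print("\n".join(str(v)+": "+" ".join("%3d"%q for q in g[v,300:325]) for v in range(240,262)))
```

```text
[ 0.52263817 -0.25006666  0.06078185] 0.024838685128039474 59.27809417247772 [ 0.81799787 -0.48002529  0.42713985] 0.0035506085189003053
shift [ 0.5  0.6 -1.2] rot [-0. -0. -0.]
1.75 now [112. 104.  94.] [34. 21. 10.]
1.5 now [100.  98.  95.] [13. 11. 11.]
0.0 now [136. 136. 134.] [40. 44. 46.]
pred corners [[311.8, 255.5], [307.1, 251.2]] corner -x-y etc [319.5 251.2]
240: 110 110 110 109 104  79  66  66  63  59  66  94 120 121 114 144 152 150 152 142  87  74 126 165 189
241: 110 110 109 110 104  80  64  64  62  59  70 102 123 123 118 143 151 151 152 142  93  95 151 176 188
242: 110 110 109 109 106  86  66  60  61  59  71 104 122 123 127 146 151 151 152 150 130 138 176 186 188
243: 110 110 110 110 107  91  70  63  60  59  72 106 122 118 128 146 151 150 153 163 171 174 185 188 187
244: 111 110 109 108 103  91  83  90  74  59  74 111 121 114 130 148 151 150 153 168 182 183 184 186 186
245: 110 108 105  96  89  83 102 137 116  83  86 115 121 114 138 150 151 150 155 172 182 182 183 183 185
246: 105  98  90  84  78  82 114 159 156 130 117 124 126 125 145 151 150 150 157 174 182 183 181 1
[... 881 characters left out ...]
77  77  77  78  79  77  77  75  76  76  75  78  92 115 136 139 130 118
256: 132 123  99  81  76  76  78  78  77  77  77  77  77  76  76  76  76  75  89 120 133 139 138 122 109
257: 142 140 126 100  80  76  76  77  78  77  76  76  75  74  75  78  88  90 103 133 142 141 137 123 109
258: 142 142 140 126 101  89  79  76  76  77  77  76  74  77  87  99 121 127 130 139 142 139 132 120 108
259: 142 142 142 140 132 123  97  79  75  76  75  76  78  97 121 130 137 138 135 138 137 138 129 119 109
260: 142 142 141 142 141 138 124  99  88  78  78  89  99 124 138 141 140 128 113 121 114 123 123 119 115
261: 142 142 141 142 140 141 139 132 121  99 100 121 130 138 141 135 127 103  86  91  86  97 108 117 117
```

Run:
```python
from h import *
Q=lambda P:R.from_euler('z',YA).apply(P)+[CX,CY,0]
d,d6,s=load("d10.png"),load("d6.png"),load("s10.png")
def mask(c,th,y=-.065):
    e=np.array([-np.cos(th),0,np.sin(th)]); n=np.array([np.sin(th),0,np.cos(th)]); H=np.array([.05,0,.034])
    m=np.zeros((384,512),np.uint8); cv2.fillConvexPoly(m,np.array([w2px(c,Q(H+e*x+n*z+[0,y,0])) for x,z in [(.1,0),(.1,.042),(0.0,.042),(.0,0)]]).round().astype(np.int32),1); return m>0
sat=lambda c:(c["img"].max(2).astype(int)-c["img"].min(2))<22
for th in (1.2,1.3,1.4,1.5,1.6,1.7,1.75,1.8): print(th,[round(sat(c)[mask(c,th)].mean(),3) for c in (d,d6)])
e=lambda th,x,z,y:w2px(d,Q(np.array([.05,y,.034])+np.array([-np.cos(th),0,np.sin(th)])*x+np.array([np.sin(th),0,np.cos(th)])*z)).round(1).tolist()
for th in (1.4,1.75): print(th,[e(th,.1,0,-.065),e(th,.1,.042,-.065),e(th,0,.042,-.065)])
for v in range(126,176,4): print(v," ".join("%3d"%q for q in (d["img"].max(2).astype(int)-d["img"].min(2))[v,250:292]))
```

```text
1.2 [np.float64(0.992), np.float64(0.976)]
1.3 [np.float64(0.984), np.float64(0.96)]
1.4 [np.float64(0.962), np.float64(0.915)]
1.5 [np.float64(0.943), np.float64(0.883)]
1.6 [np.float64(0.909), np.float64(0.774)]
1.7 [np.float64(0.81), np.float64(0.659)]
1.75 [np.float64(0.734), np.float64(0.591)]
1.8 [np.float64(0.718), np.float64(0.567)]
1.4 [[260.1, 137.8], [269.4, 132.6], [272.6, 155.5]]
1.75 [[267.9, 135.0], [276.9, 133.7], [272.5, 159.0]]
126   4   1   3   5   7   7   8   7   8   8   8   4   4  13  45  80  98 111 115 116 115 115 114 115 114 113 113 113 113 113 116 131 148 152 147 120  84  74  88 102 109 110
130   5   5   4   4   4   5   4   3   1   1   4   6   7   8   8   8   8   8   6   4  11  35  66  90 107 114 115 113 113 112 112 110 111 111 110 109 123 145 147 143 128  96
134   5   6   5   5   5   5   5   5   5   5   5   5   5   5   3   2   1   3   4   4   3   2   2   2   2   5  41 100 113 112 111 111 111 111 111 111 111 111 111 110 109 114
138   5   6   6   6   6   6   5   6   6   5   5   5   5   6   5   5   5   3   4   5   5   5   5   5   2  24  84 111 113 113 112 111 11
[... 885 characters left out ...]
 103 104 104
162   5   6   5   5   5   5   5   3   1   1   3   4   4  10  33  46  46  44  44  43  41  42  46  49  55  70  83 105 106 105 105 104 104 103 104 104 104 104 104 103 104 104
166   1   2   4   7   7   7   7   8   7   7   7   7   6  11  33  44  46  46  47  46  46  45  44  44  43  43  46  47  48  49  51  58  84 107 106 105 105 105 105 104 104 104
170   8   7   7   7   7   7   9  11  15  24  34  41  44  44  44  45  44  45  48  55  49  46  47  46  47  46  45  43  42  43  44  48  49  50  49  50  50  53  59  80 100 103
174  27  39  45  47  48  48  47  47  48  53  65  77  97 100 100 104 102 101  99  99  98  99  98 100 101  95  96  92  72  60  48  43  42  42  45  47  49  50  49  49  48  48
```

Cover's roof corner is seen at (276,134), matching 1.75 rad. The glass sits as planned, still and in position, so I'm handing in.

```bash
python3 -c "
from plant import r
print(r.finish_job())"
```

```text
the job is handed in; nothing more can be done
None
```

The job is handed in: the cover was thrown back with the knife, the knife laid on the bench and released, and the glass held still and upright midway in the gauge's beam; the hand-in returned no verdict, and one picture I viewed early on was about 775 x 850 pixels, over the 800 x 600 limit.

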